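# Load a label roll on the unwinder and lock it with the centring cone

### The job

Load the new label roll on the label unwinder: lower it over the spindle until it lies flat on the turntable with its core over the tapered hub, then put the centring cone that fits its core on the spindle, taper down, and seat it fully and squarely in the top of the core so that the roll stands centred. Leave the other cone and everything else on the desk where it is.

Things in the scene. Friction and masses are not known exactly. Their poses are not given: they have to be found in the camera images.
- unwinder: Label unwinder, fixed to the desk. Origin: on the desk below the spindle axis, z up. Grey base plate 130 mm along x (-65 to 65), 185 mm along y (-65 to +120), top 20 mm above the desk; it carries the turntable and, at y = +100 mm, an upright guide roller 20 mm in diameter, top 120 mm above the desk.
- hub (a point): Centre of the turntable's flat top, on the spindle axis, 40 mm above the desk, z up. Aluminium turntable, 96 mm wide, turns freely. Black tapered hub on it: 48.4 mm wide at the turntable, 33.4 mm at 9 mm height, flat top at 11 mm. From it rises a steel spindle, 14 mm in diameter up to 87 mm above the turntable, narrowing to a 6 mm tip at 95 mm.
- label_roll: Upright roll of white blank labels on a honey-coloured backing: diameter 66 mm, height 75 mm, 0.2 to 0.35 kg. Brown core with a 40 mm bore that flares to 50 mm over the last 6 mm at both ends alike (matching hub and small cone). Origin: centre of its underside; z its axis, up. Loaded, its origin is at hub; the hub's taper guides it there.
- cone_small: Centring cone for the 40 mm core, stands taper down, 0.15 to 0.27 kg. Aluminium taper 34 mm wide at the underside, 58 mm at 14.4 mm height, rim to 19 mm; black upright grip 30 mm in diameter up to 62 mm; 16.4 mm bore right through. Origin: centre of underside; z its axis, up. Seated in the loaded roll its underside is 65 mm above hub; a push of 5 to 10 N settles it.
- cone_large: The other centring cone, for 76 mm cores; too big for this roll. Like the small one, but the taper is 66 mm wide at the underside and 90 mm at the rim; same height, grip and bore. Origin: centre of its underside. Stays where it stands.
- stapler: Stapler, 36x146x58 mm, lying to the right; bystander. Origin: centre of its underside.
- tape_dispenser: Black desk tape dispenser, 53x96x101 mm, bystander. Origin: centre of its underside.
- calculator: Black pocket calculator, 150x105x24 mm, bystander. Origin: centre of its underside.
- staples_box: Small yellow box of staples, 36x62x20 mm, bystander. Origin: centre of its underside.
- glue_stick: Standing glue stick, 26 mm in diameter, 92 mm tall, bystander behind the unwinder. Origin: centre of its underside.
- highlighter: Marker lying near the desk's front edge, 18x122x15 mm, bystander. Origin: centre of its underside.
Things that resemble listed ones, but are neither listed nor needed, are in the scene too. Leave any green look-alike of the label_roll alone.

How it is judged:
By the outcome, as a careful person would: the job done as asked, in the order asked, and still so for the second after the job is handed in, with the robot touching nothing.
It also fails if it takes over 54 s, if anything falls off the work surface, if the arm or the gripper's body presses on something with over 40 N, if the wrist force passes 120 N, or if a joint passes its speed limit or range.

### The arm

A 6-joint arm with a two-finger parallel gripper is mounted at the origin on a cart in front of the work surface, level with it; the furniture and walls round the work are solid. World frame = base frame: x ahead of the robot, y to its left, z up, the work surface at z = 0. Lengths are in m, angles in rad, forces in N, time in s.
With the tool pointing down it reaches from about 0.25 to 0.775 m from the base axis. Payload 8.9 kg.
Tool frame: the origin (TCP) lies at the very end of the fingers, on their centre line; the grasp point (between the pads) lies 19 mm behind it (manip.hold_point_z is the distance from the TCP to the grasp point, in m); z points along the fingers, y is the line along which they close (so a half turn about z gives the same grasp; the last joint's range is limited). The gripper opens to 85 mm and grips with 20 to 120 N. Pads are 22 mm wide; open, the fingers measure 114 mm over their backs; the gripper's body (76 mm by 85 mm) begins 54 mm behind the grasp point. The pads swing forward as they close: fully open they stand 13 mm farther back than shut.
Start: joints at [-1.258, 0.291, -0.153, 1.127, 0, 1.431], TCP at [0.229, -0.472, 0.231] pointing down, gripper open.
Joint ranges: [-2.52, 2.52], [-0.91, 1.74], [-1.3, 1.37], [-1.96, 2.02], [-1.52, 1.47], [-3.14, 3.14]. Speed limits (rad/s): [2.22, 2.22, 2.79, 3.14, 3.14, 3.14].

### API

Orientations are given as a unit quaternion [x, y, z, w].
In Python, from rig import manip gives the robot as it stands.
- The arm moves only by the shell command python3 -m inch 'ROWS' [FORCE]. ROWS is JSON, a list of rows, each an object with "travel": the shift along the world's x, y, z in m, a list of three; "twist": the turn about the world's z in degrees; "claw": the opening, from -1 (shut) to 1 (fully open). A call has 1 to 12 rows; each row shifts and turns the commanded pose from where the row before left it; what a row does not reach is not made up. A row lasts 1/12 s, in which the tool goes at most 41.7 mm and 7.16 degrees, less where a joint would pass 70% of its speed; a pose out of reach is approached as far as the arm can. A call with a gripper value outside its range is refused whole. The fingers move at their own pace and stop on an object; FORCE is the grip in N (left out, the last holds). Time passes only in rows, so rows that do not move let the fingers close. It gives the time, the measured TCP pose, the force, the opening and the grip force at its end, in the units of the state.
- manip.state(): the state, without advancing time (a new reading comes with each control period).
- manip.grab_frame(name): name is "side" or "top"; returns a dict with "frame" (400x640x3 uint8, red, green, blue), "fx", "fy", "cx", "cy" (pixels), "rvec" (rotation vector, rad) and "tvec" (3), from world to camera coordinates, as OpenCV has them. Camera axes: x right, y down, z forward; pixel columns grow to the right and rows downward; lengths in m; the calibration is good to about 2 mm. A picture is of the moment at which its call begins. There is no depth.
- manip.hand_in(): hands the job in; it is judged then, once.
The state is a dict: "time_s": time; "joint_positions": joint angles; "joint_velocities": joint speeds; "tau": joint torques, N m; "ee_pos": TCP position; "tcp_rot": TCP orientation; "contact_force": force on the tool from outside, world axes, zero at the start; "moment": the same for the moment, N m; "width": opening from 0.0 (shut) to 1.0 (fully open); "grasp_force": force on a finger pad.
Only numpy, scipy, OpenCV 4.12 (cv2) and the standard library are available. Lean on these libraries where they do the work, as an engineer would, in place of code of your own. Each camera call takes 0.05 s, during which the arm holds its last target. There are 200 camera calls.

## Working session

There is one attempt and no reset: what is moved stays moved. The work goes in short steps, Python scripts to look and compute and a shell command to move; the robot and the scene stay as the last step left them, time stands still between calls to the robot, and variables do not carry over. Pictures are saved under pics/ and viewed, at most 10 in all, crops included, and the job is handed in when it is done.

```bash
mkdir -p pics; ls; python3 - <<'E'
from rig import manip
import cv2,numpy as np
for n in("top","side"):
    f=manip.grab_frame(n);cv2.imwrite(f"pics/{n}0.png",f["frame"][:,:,::-1]);np.savez(f"pics/{n}0.npz",**f)
    R=cv2.Rodrigues(np.array(f["rvec"],float))[0];print(n,f["fx"],f["cx"],f["cy"],(-R.T@np.array(f["tvec"])).round(3),R[2].round(2))
s=manip.state();print(s, manip.hold_point_z)
E
```

```text
pics
top 506.6756651970956 312.6844331593047 203.17549728572322 [ 0.409 -0.235  1.429] [ 0.09  0.01 -1.  ]
side 471.6518549701281 322.58986685651854 196.63684138773027 [-0.022 -1.019  0.868] [ 0.43  0.64 -0.64]
{'time_s': 0.1, 'joint_positions': array([-1.25830582e+00,  2.91210519e-01, -1.54044135e-01,  1.12666686e+00,
        5.13251137e-06,  1.43146659e+00]), 'joint_velocities': array([-0.00079934, -0.00120816,  0.00117228,  0.00274205,  0.00107055,
        0.00095221]), 'tau': array([ 2.90049702e-04, -5.37978029e+01,  3.31919038e+01,  9.33858129e-03,
       -3.79501907e-04,  1.66866521e-08]), 'ee_pos': array([ 0.22909169, -0.47196293,  0.2307992 ]), 'tcp_rot': array([ 9.74590495e-01,  2.23993417e-01, -4.60920263e-05, -5.60707398e-04]), 'contact_force': array([-0.68404444, -0.30309006,  0.56766517]), 'moment': array([-0.00563144,  0.07863884,  0.01068592]), 'grasp_force': 0.0, 'width': 0.9960350989056618} 0.0187
```

View pics/top0.png

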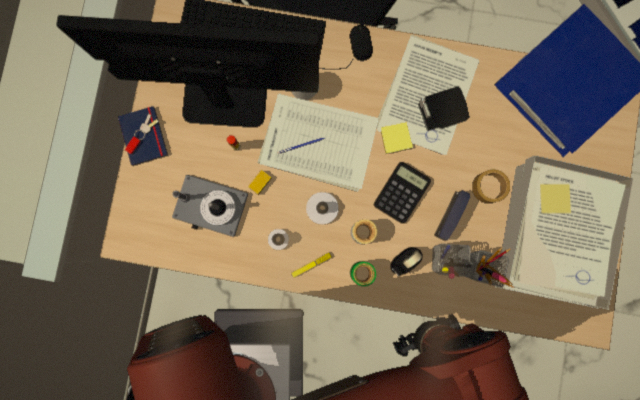

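View pics/side0.png

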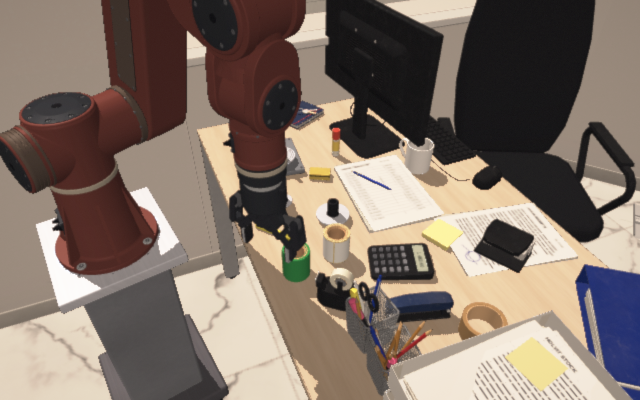

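Top view: the candidates for the roll are the honey/white roll (364,232), the green look-alike (363,273), the brown tape ring (491,186), and the mug near (310,85). The honey/white roll at (364,232) matches the description. Candidates for the cone are the narrow one (279,239) and the wide one (322,208), so I choose the narrow one. The unwinder spindle is near (217,207). Next is a close crop with first coordinates.

```bash
cat > h.py <<'E'
import cv2,numpy as np
from rig import manip
def cam(f):
    R=cv2.Rodrigues(np.array(f["rvec"],float))[0];t=np.array(f["tvec"],float).ravel()
    return R,-R.T@t
def ray(f,uv,z):
    R,c=cam(f);d=R.T@np.array([(uv[0]-f["cx"])/f["fx"],(uv[1]-f["cy"])/f["fy"],1.]);return c+d*(z-c[2])/d[2]
def proj(f,p):
    K=np.array([[f["fx"],0,f["cx"]],[0,f["fy"],f["cy"]],[0,0,1.]])
    return cv2.projectPoints(np.array([p],float),np.array(f["rvec"],float),np.array(f["tvec"],float),K,None)[0].ravel()
def rect(f,p,half=.06,s=4000):
    """metric patch of plane z=p[2], s px/m, centre p; rows=-x, cols=-y"""
    q=[proj(f,[p[0]+a*half,p[1]+b*half,p[2]]) for a,b in((1,1),(1,-1),(-1,-1),(-1,1))]
    n=2*half*s
    H=cv2.getPerspectiveTransform(np.float32(q),np.float32([[0,0],[n,0],[n,n],[0,n]]))
    return cv2.warpPerspective(f["frame"],H,(int(n),int(n)),flags=cv2.INTER_CUBIC)
E
python3 - <<'E'
from h import *
f=dict(np.load("pics/top0.npz")); im=f["frame"][:,:,::-1]
for n,uv,z in(("roll",(364,232),.075),("small",(281,237),.062),("large",(323,207),.062),("spindle",(218,207),.135),("table",(218,208),.04),("roller",(178,195),.12),("green",(363,273),.075)):
    p=ray(f,uv,z);print(n,p.round(3),np.hypot(*p[:2]).round(3))
a=cv2.resize(im[175:290,165:265],None,fx=4,fy=4,interpolation=cv2.INTER_CUBIC)
b=cv2.resize(im[195:290,260:390],None,fx=3,fy=3,interpolation=cv2.INTER_CUBIC)
c=np.zeros((460,800,3),np.uint8);c[:a.shape[0],:400]=a;c[:285,400:790]=b;cv2.imwrite("pics/crop1.png",c)
E
```

```text
roll [ 0.459 -0.364  0.075] 0.586
small [ 0.446 -0.142  0.062] 0.468
large [ 0.527 -0.255  0.062] 0.585
spindle [0.52  0.016 0.135] 0.52
table [0.525 0.034 0.04 ] 0.526
roller [0.552 0.124 0.12 ] 0.566
green [ 0.351 -0.361  0.075] 0.503
```

View pics/crop1.png

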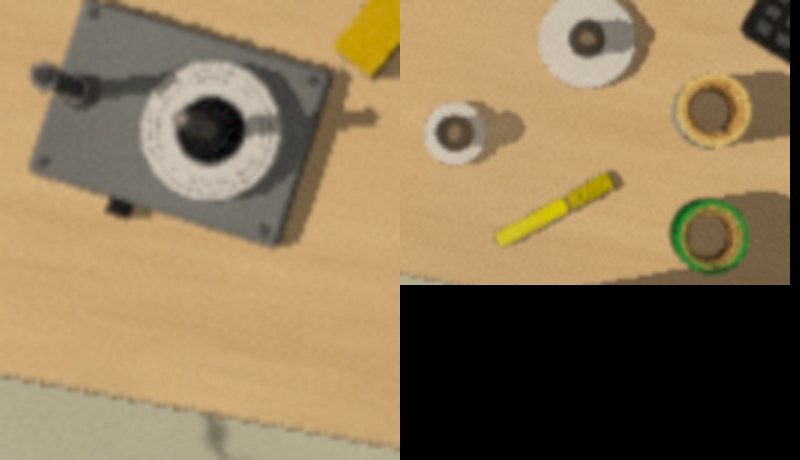

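The crop shows: turntable disc at px (217.8,207.5), small cone (278,239), large cone (322,208), honey/white roll with brown core (364,232), green look-alike (364,273). The choice stands. Now I refine the circles with contours.

```bash
python3 - <<'E'
from h import *
f=dict(np.load("pics/top0.npz"))
def fit(name,p,half,mask,dia):
    g=rect(f,p,half); m=mask(cv2.cvtColor(g,cv2.COLOR_RGB2HSV)).astype(np.uint8)*255
    m=cv2.morphologyEx(m,cv2.MORPH_OPEN,np.ones((9,9)))
    cs=max(cv2.findContours(m,0,2)[0],key=cv2.contourArea); h=cv2.convexHull(cs)
    (u,v),ax,_=cv2.fitEllipse(h); print(name,"xy",round(p[0]+half-v/4000,4),round(p[1]+half-u/4000,4),"axes mm",np.round(np.array(ax)/4,1),"want",dia)
    cv2.ellipse(g,((u,v),ax,_),(255,0,255),2);return cv2.resize(g,(260,260))
gray=lambda h:(h[...,1]<70)&(h[...,2]>120)
grip=lambda h:(h[...,2]<105)
o=[fit("table",(.525,.034,.04),.065,gray,96),fit("small rim",(.448,-.14,.019),.045,gray,58),fit("small rim",(.448,-.14,.017),.045,gray,58),
 fit("small grip",(.440,-.137,.062),.022,grip,30),
 fit("roll top",(.459,-.364,.075),.045,lambda h:(h[...,2]>205),66),
 fit("large rim",(.53,-.255,.019),.06,gray,90)]
cv2.imwrite("pics/fit.png",np.vstack([np.hstack(o[:3]),np.hstack(o[3:])])[:,:,::-1])
E
```

```text
table xy 0.5274 0.0398 axes mm [102.6 103.4] want 96
small rim xy 0.4412 -0.1304 axes mm [58.1 58.8] want 58
small rim xy 0.4412 -0.1303 axes mm [58.2 58.8] want 58
small grip xy 0.4407 -0.1337 axes mm [29.5 32.6] want 30
roll top xy 0.4933 -0.3616 axes mm [ 8.7 13.3] want 66
large rim xy 0.5289 -0.2526 axes mm [90.8 91.6] want 90
```

View pics/fit.png

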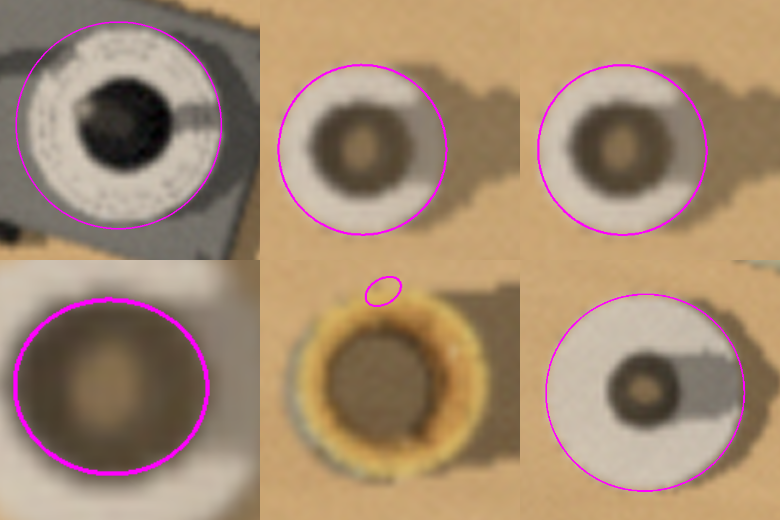

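Roll: top ring 65×67 mm (should be 66) at (.4626,−.3652). Turntable, by the edges in the patch: 96 mm wide at (.5278,.0375). Small cone: rim 58 mm (should be 58) at (.441,−.131). All three sizes match and all are within reach. Moving above the roll.

```bash
python3 -m inch '[{"travel":[0.0292,0.0134,0],"claw":1},{"travel":[0.0292,0.0134,0],"claw":1},{"travel":[0.0292,0.0134,0],"claw":1},{"travel":[0.0292,0.0134,0],"claw":1},{"travel":[0.0292,0.0134,0],"claw":1},{"travel":[0.0292,0.0134,0],"claw":1},{"travel":[0.0292,0.0134,0],"claw":1},{"travel":[0.0292,0.0134,0],"claw":1},{"travel":[0,0,-0.03],"claw":1},{"travel":[0,0,-0.03],"claw":1},{"travel":[0,0,-0.03],"claw":1},{"travel":[0,0,-0.01],"claw":1}]' 40
python3 - <<'E'
from h import *
f=manip.grab_frame("side");np.savez("pics/s1.npz",**f);im=f["frame"][:,:,::-1].copy()
for p in([.4626,-.3652,.075],[.4626,-.3652,0],[.4626,-.3652,.131],[.441,-.131,.062],[.5278,.0375,.135]):
    u=proj(f,p);print(u.round(1));cv2.circle(im,(int(round(u[0])),int(round(u[1]))),1,(255,0,255),-1)
for p,r in(((.4626,-.3652,.075),.033),((.441,-.131,.019),.029),((.5278,.0375,.04),.048)):
    q=np.array([proj(f,[p[0]+r*np.cos(t),p[1]+r*np.sin(t),p[2]]) for t in np.arange(0,6.3,.1)])
    cv2.polylines(im,[(q*16).astype(np.int32)],True,(255,0,255),1,cv2.LINE_AA,4)
cv2.imwrite("pics/s1.png",cv2.resize(im[90:300,210:410],None,fx=2.8,fy=2.8,interpolation=cv2.INTER_CUBIC))
E
```

```text
[338.5 232.7]
[337.6 254.2]
[339.3 215.4]
[282.6 188.2]
[278.9 128.2]validation failed for argument at $[0]...
```

View pics/s1.png

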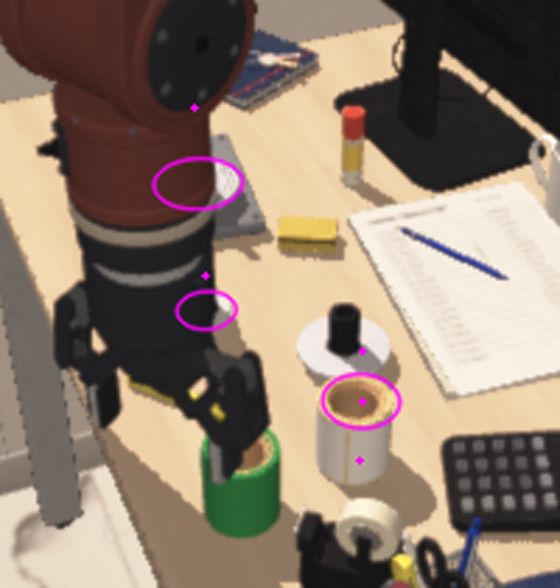

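The side view shows the roll centred about 2 px (4 mm) left of my top-view ring, at crop (356,402). The table and cone rings match. I take the roll at (.460,−.364). The move was refused because rows need every key, including "twist".

```bash
python3 -m inch '[{"travel":[0.029,0.0135,0],"twist":0,"claw":1},{"travel":[0.029,0.0135,0],"twist":0,"claw":1},{"travel":[0.029,0.0135,0],"twist":0,"claw":1},{"travel":[0.029,0.0135,0],"twist":0,"claw":1},{"travel":[0.029,0.0135,0],"twist":0,"claw":1},{"travel":[0.029,0.0135,0],"twist":0,"claw":1},{"travel":[0.029,0.0135,0],"twist":0,"claw":1},{"travel":[0.028,0.0135,0],"twist":0,"claw":1},{"travel":[0,0,-0.03],"twist":0,"claw":1},{"travel":[0,0,-0.03],"twist":0,"claw":1},{"travel":[0,0,-0.03],"twist":0,"claw":1},{"travel":[0,0,0],"twist":0,"claw":1}]' 40
```

```text
time_s: 1.15
ee_pos: [0.4577, -0.3614, 0.1357]
tcp_rot: [0.975, 0.224, -0.002, -0.004]
contact_force: [-1.0, 1.2, -0.6]
width: 1.0
grasp_force: 0.0
```

```bash
python3 -m inch '[{"travel":[0,0,0],"twist":0,"claw":1},{"travel":[0,0,0],"twist":0,"claw":1}]'
python3 - <<'E'
from h import *
for n in("side","top"):
    f=manip.grab_frame(n);im=f["frame"][:,:,::-1]
    u=proj(f,[.46,-.364,.09]);x,y=int(u[0]),int(u[1]);print(n,x-60,y-60)
    cv2.imwrite(f"pics/{n}2.png",cv2.resize(im[y-60:y+60,x-60:x+60],(390,390),interpolation=cv2.INTER_CUBIC))
cv2.imwrite("pics/c2.png",np.hstack([cv2.imread("pics/side2.png"),cv2.imread("pics/top2.png")]))
E
```

```text
time_s: 1.32
ee_pos: [0.4607, -0.3649, 0.1428]
tcp_rot: [0.975, 0.224, 0.0, 0.001]
contact_force: [-0.3, -0.5, 1.2]
width: 0.998
grasp_force: 0.0
side 277 168
top 304 171
```

View pics/c2.png

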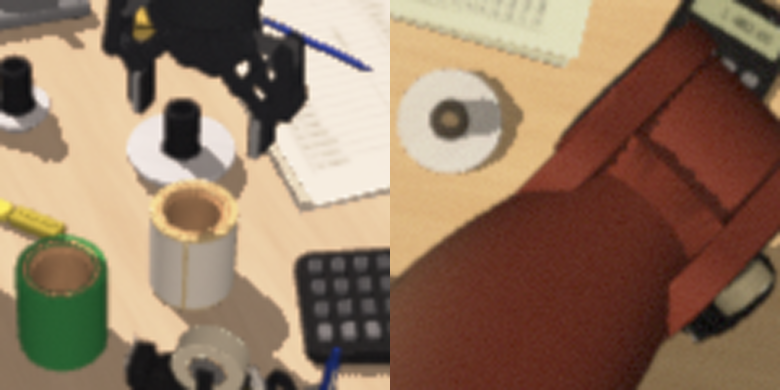

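Side crop: the fingers straddle the roll. The tip midpoint is (201,130) and the roll axis is near 197 at that height, so I nudge about 2 mm, descend and grip.

```bash
python3 -m inch '[{"travel":[-0.002,0.001,-0.02],"twist":0,"claw":1},{"travel":[0,0,-0.02],"twist":0,"claw":1},{"travel":[0,0,-0.02],"twist":0,"claw":1},{"travel":[0,0,-0.02],"twist":0,"claw":1},{"travel":[0,0,-0.015],"twist":0,"claw":1},{"travel":[0,0,-0.015],"twist":0,"claw":1},{"travel":[0,0,0],"twist":0,"claw":1},{"travel":[0,0,0],"twist":0,"claw":1}]' 40 && python3 -m inch '[{"travel":[0,0,0],"twist":0,"claw":-1},{"travel":[0,0,0],"twist":0,"claw":-1},{"travel":[0,0,0],"twist":0,"claw":-1},{"travel":[0,0,0],"twist":0,"claw":-1},{"travel":[0,0,0],"twist":0,"claw":-1},{"travel":[0,0,0],"twist":0,"claw":-1},{"travel":[0,0,0],"twist":0,"claw":-1},{"travel":[0,0,0],"twist":0,"claw":-1}]' 40
```

```text
time_s: 2.08
ee_pos: [0.4585, -0.3638, 0.0322]
tcp_rot: [0.975, 0.224, 0.0, 0.0]
contact_force: [0.1, -0.6, 0.5]
width: 1.0
grasp_force: 0.0
time_s: 2.75
ee_pos: [0.4591, -0.3642, 0.0333]
tcp_rot: [0.975, 0.224, 0.001, 0.001]
contact_force: [-1.0, 0.5, 7.3]
width: 0.767
grasp_force: 43.4
```

Gripped: 65 mm opening. Lifting and checking.

```bash
python3 -m inch '[{"travel":[0,0,0.01],"twist":0,"claw":-1},{"travel":[0,0,0.02],"twist":0,"claw":-1},{"travel":[0,0,0.025],"twist":0,"claw":-1},{"travel":[0,0,0.025],"twist":0,"claw":-1},{"travel":[0,0,0.025],"twist":0,"claw":-1},{"travel":[0,0,0.025],"twist":0,"claw":-1},{"travel":[0,0,0.025],"twist":0,"claw":-1},{"travel":[0,0,0.025],"twist":0,"claw":-1},{"travel":[0,0,0],"twist":0,"claw":-1},{"travel":[0,0,0],"twist":0,"claw":-1}]' && python3 -m inch '[{"travel":[0.005,0.03,0],"twist":0,"claw":-1},{"travel":[0.005,0.03,0],"twist":0,"claw":-1},{"travel":[0.005,0.03,0],"twist":0,"claw":-1},{"travel":[0.005,0.03,0],"twist":0,"claw":-1},{"travel":[0.005,0.03,0],"twist":0,"claw":-1},{"travel":[0.005,0.03,0],"twist":0,"claw":-1},{"travel":[0.005,0.03,0],"twist":0,"claw":-1},{"travel":[0.005,0.03,0],"twist":0,"claw":-1},{"travel":[0.005,0.03,0],"twist":0,"claw":-1},{"travel":[0.005,0.03,0],"twist":0,"claw":-1},{"travel":[0,0,0],"twist":0,"claw":-1},{"travel":[0,0,0],"twist":0,"claw":-1}]'
python3 - <<'E'
from h import *
f=manip.grab_frame("side");im=f["frame"][:,:,::-1]
u=proj(f,[.52,-.03,.12]);x,y=int(u[0]),int(u[1]);print(x-90,y-90);y=max(y,90)
cv2.imwrite(f"pics/s3.png",cv2.resize(im[y-90:y+90,x-90:x+90],(580,580),interpolation=cv2.INTER_CUBIC))
for p in ([.5278,.0375,.135],[.5278,.0375,.04]):print(proj(f,p))
E
```

```text
time_s: 3.58
ee_pos: [0.4589, -0.364, 0.2136]
tcp_rot: [0.975, 0.224, 0.001, 0.002]
contact_force: [0.7, 0.0, -2.6]
width: 0.763
grasp_force: 45.4
time_s: 4.58
ee_pos: [0.5075, -0.0617, 0.2105]
tcp_rot: [0.974, 0.225, -0.001, -0.0]
contact_force: [-0.5, -0.4, -2.3]
width: 0.769
grasp_force: 45.6
198 54
[278.87686503 128.21278699]
[280.40621574 154.97994391]
```

View pics/s3.png

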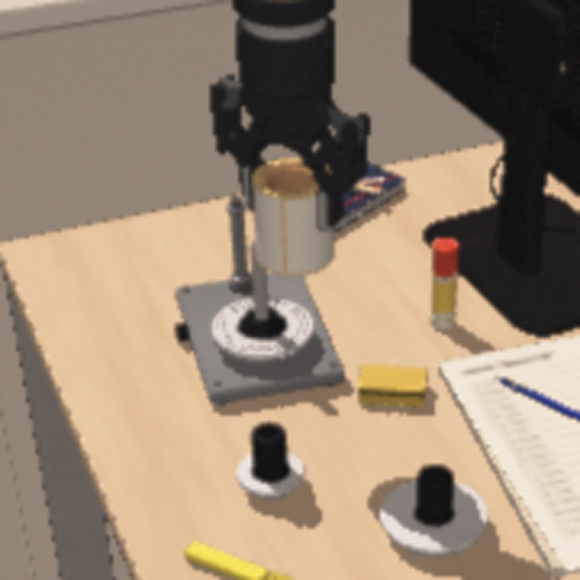

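Side view: the roll hangs upright in the gripper, its top at crop (292,177). The turntable is at (262,327), within 1 px of prediction. Now I check the roll's position in the hand and move over the spindle.

```bash
python3 - <<'E'
from h import *
f=manip.grab_frame("side")
print("pred roll top",proj(f,[.5075,-.0617,.2535]),"seen",292/3.222+198,177/3.222+54, "bottom ctr pred",proj(f,[.5075,-.0617,.1785]))
E
python3 -m inch '[{"travel":[0.005,0.025,0],"twist":0,"claw":-1},{"travel":[0.005,0.025,0],"twist":0,"claw":-1},{"travel":[0.005,0.025,0],"twist":0,"claw":-1},{"travel":[0.005,0.025,0],"twist":0,"claw":-1},{"travel":[0,0,0],"twist":0,"claw":-1},{"travel":[0,0,0],"twist":0,"claw":-1},{"travel":[0,0,0],"twist":0,"claw":-1}]'
python3 - <<'E'
from h import *
f=manip.grab_frame("side");im=f["frame"][:,:,::-1];print(manip.state()["ee_pos"])
cv2.imwrite(f"pics/s4.png",cv2.resize(im[80:180,230:330],(600,600),interpolation=cv2.INTER_CUBIC))
print(proj(f,[.5278,.0375,.178]))
E
```

```text
pred roll top [288.4694173  108.42454907] seen 288.62693978895095 108.93482309124767 bottom ctr pred [289.46732243 132.95959455]
time_s: 5.27
ee_pos: [0.528, 0.0356, 0.211]
tcp_rot: [0.975, 0.224, -0.0, 0.0]
contact_force: [-0.0, 0.3, -1.7]
width: 0.767
grasp_force: 45.8
[0.5280408  0.03537546 0.21109159]
[278.1392194  115.30229085]
```

View pics/s4.png

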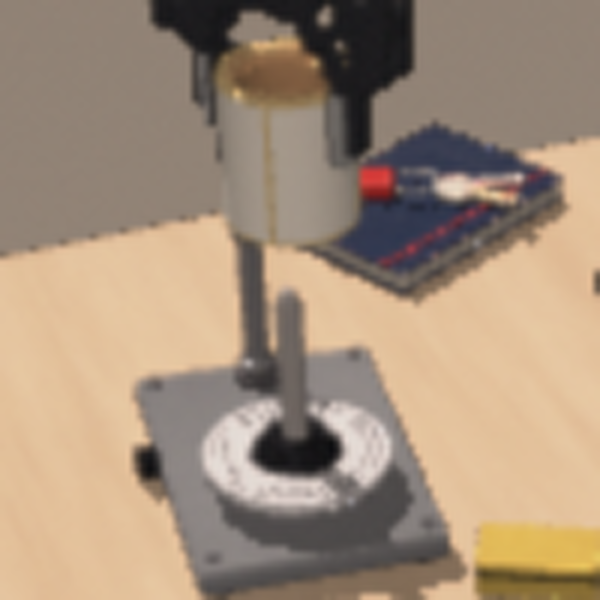

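```bash
python3 - <<'E'
from h import *
f=manip.grab_frame("side")
def ext(p,r):
    q=np.array([proj(f,[p[0]+r*np.cos(t),p[1]+r*np.sin(t),p[2]]) for t in np.arange(0,6.3,.02)]);q=(q-[230,80])*6
    return q.min(0).round(),q.max(0).round()
print("roll bottom (229,?)(359,243):",ext((.528,.0354,.178),.033))
print("roll top (217,38)",ext((.528,.0354,.253),.033))
print("table (203,398)(393,513):",ext((.5278,.0375,.04),.048))
for d in((.528,.0354,.178),(.538,.0354,.178),(.528,.0454,.178)):print((proj(f,d)-[230,80])*6)
E
```

```text
roll bottom (229,?)(359,243): (array([222., 179.]), array([361., 250.]))
roll top (217,38) (array([211.,  37.]), array([355., 105.]))
table (203,398)(393,513): (array([208., 397.]), array([397., 506.]))
[291.35652113 213.59838735]
[309.66136392 207.89872214]
[281.13672082 204.5901927 ]
```

The roll and spindle agree within about 3 mm, well inside the 8–13 mm clearance. Shifting 2 mm and lowering.

```bash
python3 -m inch '[{"travel":[-0.002,0,-0.01],"twist":0,"claw":-1},{"travel":[0,0,-0.02],"twist":0,"claw":-1},{"travel":[0,0,-0.02],"twist":0,"claw":-1},{"travel":[0,0,-0.02],"twist":0,"claw":-1},{"travel":[0,0,-0.02],"twist":0,"claw":-1},{"travel":[0,0,-0.02],"twist":0,"claw":-1},{"travel":[0,0,-0.01],"twist":0,"claw":-1},{"travel":[0,0,-0.006],"twist":0,"claw":-1},{"travel":[0,0,0],"twist":0,"claw":-1},{"travel":[0,0,0],"twist":0,"claw":-1}]'
python3 -m inch '[{"travel":[0,0,-0.004],"twist":0,"claw":-1},{"travel":[0,0,-0.004],"twist":0,"claw":-1},{"travel":[0,0,0],"twist":0,"claw":-1},{"travel":[0,0,0],"twist":0,"claw":-1}]'
```

```text
time_s: 6.2
ee_pos: [0.5266, 0.0363, 0.0859]
tcp_rot: [0.975, 0.224, 0.0, 0.0]
contact_force: [-1.0, -0.4, -1.0]
width: 0.762
grasp_force: 45.8
time_s: 6.53
ee_pos: [0.5262, 0.0367, 0.0774]
tcp_rot: [0.975, 0.224, 0.0, 0.0]
contact_force: [-0.1, -0.5, -2.5]
width: 0.762
grasp_force: 45.8
```

```bash
python3 -m inch '[{"travel":[0,0,-0.002],"twist":0,"claw":-1},{"travel":[0,0,-0.001],"twist":0,"claw":-1},{"travel":[0,0,0],"twist":0,"claw":-1},{"travel":[0,0,0],"twist":0,"claw":-1}]'
python3 -m inch '[{"travel":[0,0,-0.001],"twist":0,"claw":-1},{"travel":[0,0,-0.001],"twist":0,"claw":-1},{"travel":[0,0,0],"twist":0,"claw":-1},{"travel":[0,0,0],"twist":0,"claw":-1}]'
```

```text
time_s: 6.87
ee_pos: [0.5261, 0.0371, 0.0745]
tcp_rot: [0.975, 0.224, 0.0, -0.0]
contact_force: [-2.0, 4.5, 2.4]
width: 0.762
grasp_force: 46.2
time_s: 7.2
ee_pos: [0.5262, 0.0376, 0.0736]
tcp_rot: [0.975, 0.224, 0.0, -0.001]
contact_force: [-5.4, 4.7, 19.5]
width: 0.764
grasp_force: 47.7
```

The taper pushes the tool toward −x,+y. Relaxing that way.

```bash
python3 -m inch '[{"travel":[-0.001,0.001,0],"twist":0,"claw":-1},{"travel":[0,0,0],"twist":0,"claw":-1},{"travel":[0,0,0],"twist":0,"claw":-1}]'
python3 -m inch '[{"travel":[-0.0005,0.0005,0],"twist":0,"claw":-1},{"travel":[0,0,0],"twist":0,"claw":-1},{"travel":[0,0,0],"twist":0,"claw":-1}]'
```

```text
time_s: 7.45
ee_pos: [0.5256, 0.0379, 0.0734]
tcp_rot: [0.975, 0.224, 0.001, -0.0]
contact_force: [-4.8, 1.8, 13.7]
width: 0.764
grasp_force: 47.1
time_s: 7.7
ee_pos: [0.5255, 0.038, 0.0733]
tcp_rot: [0.975, 0.224, 0.001, 0.0]
contact_force: [-2.3, -0.4, 11.0]
width: 0.766
grasp_force: 46.9
```

Seated: z .0733 matches the expected height and the side load is small. Releasing and rising.

```bash
python3 -m inch '[{"travel":[0,0,0],"twist":0,"claw":1},{"travel":[0,0,0],"twist":0,"claw":1},{"travel":[0,0,0],"twist":0,"claw":1},{"travel":[0,0,0],"twist":0,"claw":1},{"travel":[0,0,0],"twist":0,"claw":1},{"travel":[0,0,0],"twist":0,"claw":1}]' && python3 -m inch '[{"travel":[0,0,0.01],"twist":0,"claw":1},{"travel":[0,0,0.02],"twist":0,"claw":1},{"travel":[0,0,0.025],"twist":0,"claw":1},{"travel":[0,0,0.025],"twist":0,"claw":1},{"travel":[0,0,0.025],"twist":0,"claw":1},{"travel":[0,0,0.025],"twist":0,"claw":1},{"travel":[-0.014,-0.028,0],"twist":0,"claw":1},{"travel":[-0.014,-0.028,0],"twist":0,"claw":1},{"travel":[-0.014,-0.028,0],"twist":0,"claw":1},{"travel":[-0.014,-0.028,0],"twist":0,"claw":1},{"travel":[-0.014,-0.028,0],"twist":0,"claw":1},{"travel":[-0.014,-0.028,0],"twist":0,"claw":1}]'
python3 -m inch '[{"travel":[0,0,0],"twist":0,"claw":1},{"travel":[0,0,0],"twist":0,"claw":1}]'
python3 - <<'E'
from h import *
f=manip.grab_frame("side");im=f["frame"][:,:,::-1]
a=im[90:190,230:330];b=im[150:230,240:330]
cv2.imwrite("pics/s5.png",cv2.resize(im[70:220,215:340],(500,600),interpolation=cv2.INTER_CUBIC))
def ext(p,r):
    q=np.array([proj(f,[p[0]+r*np.cos(t),p[1]+r*np.sin(t),p[2]]) for t in np.arange(0,6.3,.02)]);q=(q-[215,70])*4
    return q.min(0).round(),q.max(0).round()
print("roll top",ext((.5255,.038,.115),.033),"bot",ext((.5255,.038,.04),.033),"table",ext((.5255,.038,.04),.048),"cone",ext((.441,-.131,.019),.029),"grip",ext((.441,-.131,.062),.015))
E
```

```text
time_s: 8.2
ee_pos: [0.5247, 0.0381, 0.0722]
tcp_rot: [0.975, 0.224, -0.0, 0.0]
contact_force: [0.2, -0.1, 0.2]
width: 0.998
grasp_force: 0.0
time_s: 9.2
ee_pos: [0.4399, -0.1309, 0.2032]
tcp_rot: [0.975, 0.224, 0.0, 0.0]
contact_force: [0.5, -0.5, -0.2]
width: 0.999
grasp_force: 0.0
time_s: 9.37
ee_pos: [0.4403, -0.131, 0.2031]
tcp_rot: [0.975, 0.222, 0.0, 0.0]
contact_force: [0.0, -0.2, -0.6]
width: 0.998
grasp_force: 0.0
roll top (array([209., 233.]), array([299., 281.])) bot (array([215., 316.]), array([302., 366.])) table (array([195., 305.]), array([322., 378.])) cone (array([231., 495.]), array([315., 549.])) grip (array([248., 459.]), array([293., 487.]))
```

View pics/s5.png

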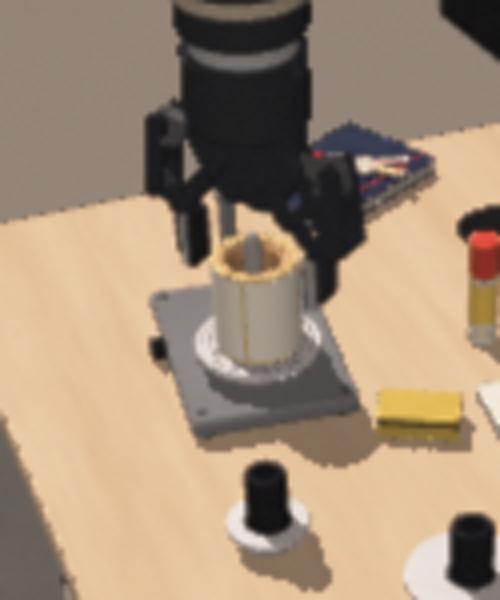

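Side crop: the roll stands on the turntable, top ellipse cols 213–301, rows 232–280, against 209–299, 233–281 predicted for (.5255,.038,hub). So it is seated. The small cone is undisturbed with its rim at (268,525). Descending on the cone grip. I will squeeze gently in two perpendicular yaws to centre it.

```bash
python3 -m inch '[{"travel":[-0.001,-0.001,-0.03],"twist":0,"claw":1},{"travel":[0,0,-0.03],"twist":0,"claw":1},{"travel":[0,0,-0.03],"twist":0,"claw":1},{"travel":[0,0,-0.03],"twist":0,"claw":1},{"travel":[0,0,-0.03],"twist":0,"claw":1},{"travel":[0,0,-0.023],"twist":0,"claw":1},{"travel":[0,0,0],"twist":0,"claw":1},{"travel":[0,0,0],"twist":0,"claw":1}]' && python3 -m inch '[{"travel":[0,0,0],"twist":0,"claw":-1},{"travel":[0,0,0],"twist":0,"claw":-1},{"travel":[0,0,0],"twist":0,"claw":-1},{"travel":[0,0,0],"twist":0,"claw":-1},{"travel":[0,0,0],"twist":0,"claw":-1},{"travel":[0,0,0],"twist":0,"claw":-1},{"travel":[0,0,0],"twist":0,"claw":-1},{"travel":[0,0,0],"twist":0,"claw":-1},{"travel":[0,0,0],"twist":0,"claw":-1},{"travel":[0,0,0],"twist":0,"claw":-1}]' 20; python3 -c "
from rig import manip;print(manip.state()['joint_positions'])"
```

```text
time_s: 10.08
ee_pos: [0.4394, -0.1296, 0.029]
tcp_rot: [0.974, 0.225, -0.001, -0.001]
contact_force: [-0.2, 0.4, 0.6]
width: 1.001
grasp_force: 0.0
time_s: 10.92
ee_pos: [0.4403, -0.131, 0.0301]
tcp_rot: [0.975, 0.224, 0.001, 0.0]
contact_force: [-1.2, 1.3, 7.7]
width: 0.352
grasp_force: 20.7
[-4.48744053e-01  3.96778080e-01 -6.12816827e-01  5.59731649e-01
  2.91412467e-04  2.24105505e+00]
```

Gripped: 29.9 mm. Reopening, turning +90°, then gripping again.

```bash
python3 -m inch '[{"travel":[0,0,0],"twist":0,"claw":1},{"travel":[0,0,0],"twist":0,"claw":1},{"travel":[0,0,0],"twist":0,"claw":1},{"travel":[0,0,0],"twist":0,"claw":1},{"travel":[0,0,0],"twist":0,"claw":1},{"travel":[0,0,0],"twist":6,"claw":1},{"travel":[0,0,0],"twist":7,"claw":1},{"travel":[0,0,0],"twist":7,"claw":1},{"travel":[0,0,0],"twist":7,"claw":1},{"travel":[0,0,0],"twist":7,"claw":1},{"travel":[0,0,0],"twist":7,"claw":1},{"travel":[0,0,0],"twist":7,"claw":1}]' && python3 -m inch '[{"travel":[0,0,0],"twist":7,"claw":1},{"travel":[0,0,0],"twist":7,"claw":1},{"travel":[0,0,0],"twist":7,"claw":1},{"travel":[0,0,0],"twist":7,"claw":1},{"travel":[0,0,0],"twist":7,"claw":1},{"travel":[0,0,0],"twist":7,"claw":1},{"travel":[0,0,0],"twist":0,"claw":1},{"travel":[0,0,0],"twist":0,"claw":1},{"travel":[0,0,0],"twist":0,"claw":1}]' && python3 -m inch '[{"travel":[0,0,0],"twist":0,"claw":-1},{"travel":[0,0,0],"twist":0,"claw":-1},{"travel":[0,0,0],"twist":0,"claw":-1},{"travel":[0,0,0],"twist":0,"claw":-1},{"travel":[0,0,0],"twist":0,"claw":-1},{"travel":[0,0,0],"twist":0,"claw":-1},{"travel":[0,0,0],"twist":0,"claw":-1},{"travel":[0,0,0],"twist":0,"claw":-1},{"travel":[0,0,0],"twist":0,"claw":-1},{"travel":[0,0,0],"twist":0,"claw":-1}]' 40
python3 -c "
from rig import manip;print(manip.state()['joint_positions'][5])"
```

```text
time_s: 11.92
ee_pos: [0.4397, -0.1308, 0.0292]
tcp_rot: [0.797, 0.603, -0.0, -0.0]
contact_force: [-0.2, 0.5, 0.8]
width: 1.001
grasp_force: 0.0
time_s: 12.67
ee_pos: [0.4397, -0.1308, 0.0293]
tcp_rot: [0.533, 0.846, -0.0, -0.0]
contact_force: [0.0, -0.2, 0.2]
width: 0.996
grasp_force: 0.0
time_s: 13.5
ee_pos: [0.4398, -0.1309, 0.0294]
tcp_rot: [0.531, 0.847, -0.0, 0.0]
contact_force: [-1.1, -0.7, 5.3]
width: 0.346
grasp_force: 39.3
0.6702882062956762
```

Cone axis is now at the TCP (.4398,−.131), underside at TCP−.0293. Lifting and moving over the spindle.

```bash
python3 -m inch '[{"travel":[0,0,0.01],"twist":0,"claw":-1},{"travel":[0,0,0.02],"twist":0,"claw":-1},{"travel":[0,0,0.025],"twist":0,"claw":-1},{"travel":[0,0,0.025],"twist":0,"claw":-1},{"travel":[0,0,0.025],"twist":0,"claw":-1},{"travel":[0,0,0.025],"twist":0,"claw":-1},{"travel":[0,0,0.025],"twist":0,"claw":-1},{"travel":[0,0,0.005],"twist":0,"claw":-1},{"travel":[0,0,0],"twist":0,"claw":-1}]' && python3 -m inch '[{"travel":[0.011,0.021,0],"twist":0,"claw":-1},{"travel":[0.011,0.021,0],"twist":0,"claw":-1},{"travel":[0.011,0.021,0],"twist":0,"claw":-1},{"travel":[0.011,0.021,0],"twist":0,"claw":-1},{"travel":[0.011,0.021,0],"twist":0,"claw":-1},{"travel":[0.011,0.021,0],"twist":0,"claw":-1},{"travel":[0.011,0.021,0],"twist":0,"claw":-1},{"travel":[0.009,0.021,0],"twist":0,"claw":-1},{"travel":[0,0,0],"twist":0,"claw":-1},{"travel":[0,0,0],"twist":0,"claw":-1},{"travel":[0,0,0],"twist":0,"claw":-1}]'
python3 - <<'E'
from h import *
f=manip.grab_frame("side");im=f["frame"][:,:,::-1];print(manip.state()["ee_pos"])
cv2.imwrite(f"pics/s6.png",cv2.resize(im[80:180,230:330],(600,600),interpolation=cv2.INTER_CUBIC))
def ext(p,r):
    q=np.array([proj(f,[p[0]+r*np.cos(t),p[1]+r*np.sin(t),p[2]]) for t in np.arange(0,6.3,.02)]);q=(q-[230,80])*6
    return q.min(0).round(),q.max(0).round()
x,y,z=manip.state()["ee_pos"]
print("rim",ext((x,y,z-.0103),.029),ext((x,y,z-.0149),.029),"tip",ext((x,y,.135),.003),"shoulder",ext((x,y,.127),.007),"roll top",ext((x,y,.115),.033),"bore",ext((x,y,.115),.025))
E
```

```text
time_s: 14.25
ee_pos: [0.4406, -0.1312, 0.1903]
tcp_rot: [0.531, 0.848, 0.0, 0.001]
contact_force: [0.3, -0.5, -1.1]
width: 0.345
grasp_force: 39.9
time_s: 15.17
ee_pos: [0.5247, 0.037, 0.1878]
tcp_rot: [0.531, 0.848, -0.001, -0.001]
contact_force: [0.9, 0.2, -1.8]
width: 0.339
grasp_force: 40.1
[0.52475181 0.03666242 0.18813366]
rim (array([223., 184.]), array([345., 246.])) (array([224., 192.]), array([345., 255.])) tip (array([282., 289.]), array([295., 295.])) shoulder (array([275., 298.]), array([304., 314.])) roll top (array([223., 291.]), array([358., 364.])) bore (array([240., 300.]), array([342., 355.]))
```

View pics/s6.png

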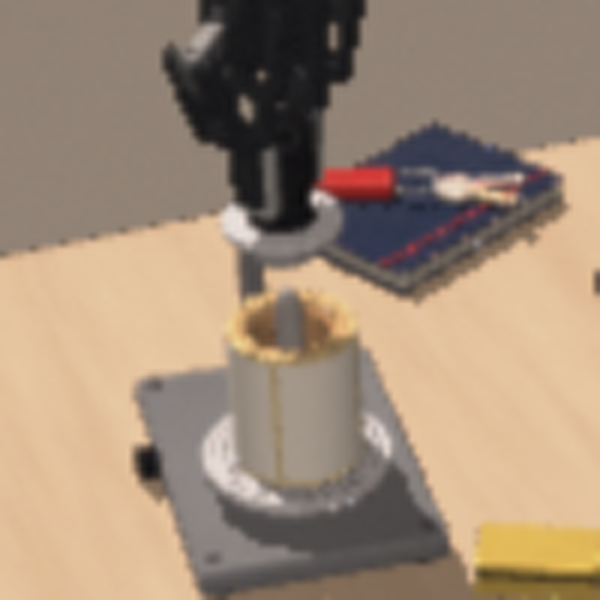

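Side crop: the cone rim (282,~222) hangs level above the spindle tip (290,290) and roll mouth (292,325). Relative to prediction the spindle lies about 2 mm +x and 1 mm +y. Correcting, then lowering over the tip.

```bash
python3 -m inch '[{"travel":[0.001,0.0005,-0.005],"twist":0,"claw":-1},{"travel":[0,0,-0.01],"twist":0,"claw":-1},{"travel":[0,0,-0.006],"twist":0,"claw":-1},{"travel":[0,0,0],"twist":0,"claw":-1},{"travel":[0,0,0],"twist":0,"claw":-1}]'; python3 -m inch '[{"travel":[0,0,-0.004],"twist":0,"claw":-1},{"travel":[0,0,-0.003],"twist":0,"claw":-1},{"travel":[0,0,0],"twist":0,"claw":-1},{"travel":[0,0,0],"twist":0,"claw":-1}]'
```

```text
time_s: 15.63
ee_pos: [0.5261, 0.0375, 0.1676]
tcp_rot: [0.531, 0.847, -0.0, -0.001]
contact_force: [-0.4, 0.4, -2.2]
width: 0.346
grasp_force: 40.1
time_s: 15.97
ee_pos: [0.5266, 0.0377, 0.1612]
tcp_rot: [0.531, 0.848, -0.0, -0.0]
contact_force: [-0.6, 0.2, -1.5]
width: 0.346
grasp_force: 40.1
```

Underside 3 mm below the tip with no contact, so the tip is in the bore. Continuing in small steps.

```bash
python3 -m inch '[{"travel":[0,0,-0.002],"twist":0,"claw":-1},{"travel":[0,0,-0.002],"twist":0,"claw":-1},{"travel":[0,0,0],"twist":0,"claw":-1},{"travel":[0,0,0],"twist":0,"claw":-1}]'; python3 -m inch '[{"travel":[0,0,-0.002],"twist":0,"claw":-1},{"travel":[0,0,-0.002],"twist":0,"claw":-1},{"travel":[0,0,0],"twist":0,"claw":-1},{"travel":[0,0,0],"twist":0,"claw":-1}]'
```

```text
time_s: 16.3
ee_pos: [0.5266, 0.0377, 0.1572]
tcp_rot: [0.531, 0.848, -0.0, -0.0]
contact_force: [-0.3, 0.1, -2.1]
width: 0.34
grasp_force: 40.1
time_s: 16.63
ee_pos: [0.5266, 0.0379, 0.1531]
tcp_rot: [0.531, 0.848, 0.0, -0.0]
contact_force: [0.5, 1.5, -2.4]
width: 0.343
grasp_force: 40.2
```

```bash
python3 -m inch '[{"travel":[0,0.0005,-0.003],"twist":0,"claw":-1},{"travel":[0,0,-0.003],"twist":0,"claw":-1},{"travel":[0,0,0],"twist":0,"claw":-1},{"travel":[0,0,0],"twist":0,"claw":-1}]'; python3 -m inch '[{"travel":[0,0,-0.003],"twist":0,"claw":-1},{"travel":[0,0,-0.003],"twist":0,"claw":-1},{"travel":[0,0,0],"twist":0,"claw":-1},{"travel":[0,0,0],"twist":0,"claw":-1}]'
```

```text
time_s: 16.97
ee_pos: [0.5265, 0.0382, 0.147]
tcp_rot: [0.531, 0.848, -0.0, -0.0]
contact_force: [0.2, 1.0, -1.9]
width: 0.343
grasp_force: 40.1
time_s: 17.3
ee_pos: [0.5265, 0.0382, 0.141]
tcp_rot: [0.531, 0.848, -0.0, -0.0]
contact_force: [-0.5, 1.6, -1.7]
width: 0.341
grasp_force: 40.1
```

```bash
python3 -m inch '[{"travel":[0,0.0005,-0.002],"twist":0,"claw":-1},{"travel":[0,0,-0.002],"twist":0,"claw":-1},{"travel":[0,0,0],"twist":0,"claw":-1},{"travel":[0,0,0],"twist":0,"claw":-1}]'; python3 -m inch '[{"travel":[0,0,-0.001],"twist":0,"claw":-1},{"travel":[0,0,-0.001],"twist":0,"claw":-1},{"travel":[0,0,0],"twist":0,"claw":-1},{"travel":[0,0,0],"twist":0,"claw":-1}]'
```

```text
time_s: 17.63
ee_pos: [0.5266, 0.0386, 0.1372]
tcp_rot: [0.531, 0.848, -0.0, -0.0]
contact_force: [-0.3, -0.7, -1.9]
width: 0.338
grasp_force: 40.1
time_s: 17.97
ee_pos: [0.5269, 0.0387, 0.1354]
tcp_rot: [0.531, 0.848, 0.0, 0.0]
contact_force: [0.3, 0.4, -1.0]
width: 0.344
grasp_force: 40.2
```

```bash
python3 -m inch '[{"travel":[0,0,-0.001],"twist":0,"claw":-1},{"travel":[0,0,-0.0005],"twist":0,"claw":-1},{"travel":[0,0,0],"twist":0,"claw":-1},{"travel":[0,0,0],"twist":0,"claw":-1}]'; python3 -m inch '[{"travel":[0,0,-0.0005],"twist":0,"claw":-1},{"travel":[0,0,0],"twist":0,"claw":-1},{"travel":[0,0,0],"twist":0,"claw":-1}]'
```

```text
time_s: 18.3
ee_pos: [0.5275, 0.0389, 0.1348]
tcp_rot: [0.531, 0.848, 0.001, 0.001]
contact_force: [-0.0, 1.6, 7.8]
width: 0.344
grasp_force: 40.7
time_s: 18.55
ee_pos: [0.5276, 0.0389, 0.1347]
tcp_rot: [0.531, 0.848, 0.001, 0.001]
contact_force: [-1.5, 1.9, 13.1]
width: 0.344
grasp_force: 41.0
```

13 N at z .1347 (expected seat .134). Relaxing the side load, then releasing and rising.

```bash
python3 -m inch '[{"travel":[0.0005,0.0005,0],"twist":0,"claw":-1},{"travel":[0,0,0],"twist":0,"claw":-1},{"travel":[0,0,0],"twist":0,"claw":-1}]'; python3 -m inch '[{"travel":[0,0,0],"twist":0,"claw":1},{"travel":[0,0,0],"twist":0,"claw":1},{"travel":[0,0,0],"twist":0,"claw":1},{"travel":[0,0,0],"twist":0,"claw":1},{"travel":[0,0,0],"twist":0,"claw":1},{"travel":[0,0,0],"twist":0,"claw":1},{"travel":[0,0,0],"twist":0,"claw":1}]' && python3 -m inch '[{"travel":[0,0,0.01],"twist":0,"claw":1},{"travel":[0,0,0.015],"twist":0,"claw":1},{"travel":[0,0,0.02],"twist":0,"claw":1},{"travel":[0,0,0.01],"twist":0,"claw":1},{"travel":[0,0,0],"twist":0,"claw":-1},{"travel":[0,0,0],"twist":0,"claw":-1},{"travel":[0,0,0],"twist":0,"claw":-1},{"travel":[0,0,0],"twist":0,"claw":-1},{"travel":[0,0,0],"twist":0,"claw":-1},{"travel":[0,0,0],"twist":0,"claw":-1},{"travel":[0,0,0],"twist":0,"claw":-1},{"travel":[0,0,0],"twist":0,"claw":-1}]'
python3 - <<'E'
from h import *
f=manip.grab_frame("side");np.savez("pics/s7.npz",**f)
E
```

```text
time_s: 18.8
ee_pos: [0.5277, 0.039, 0.1347]
tcp_rot: [0.531, 0.848, 0.0, 0.001]
contact_force: [-4.7, 0.3, 14.5]
width: 0.343
grasp_force: 41.2
time_s: 19.38
ee_pos: [0.5271, 0.0392, 0.1332]
tcp_rot: [0.531, 0.848, -0.0, -0.0]
contact_force: [-0.8, -0.4, -0.2]
width: 1.002
grasp_force: 0.0
time_s: 20.38
ee_pos: [0.5271, 0.0392, 0.1881]
tcp_rot: [0.531, 0.848, -0.0, -0.0]
contact_force: [-0.1, 0.2, -0.5]
width: 0.003
grasp_force: 0.0
```

Pressing gently on the grip top with the shut fingers. Full seat should be felt at z ≈ .167.

```bash
python3 -m inch '[{"travel":[0,0,-0.008],"twist":0,"claw":-1},{"travel":[0,0,-0.008],"twist":0,"claw":-1},{"travel":[0,0,-0.003],"twist":0,"claw":-1},{"travel":[0,0,0],"twist":0,"claw":-1},{"travel":[0,0,0],"twist":0,"claw":-1}]'; python3 -m inch '[{"travel":[0,0,-0.001],"twist":0,"claw":-1},{"travel":[0,0,-0.0005],"twist":0,"claw":-1},{"travel":[0,0,0],"twist":0,"claw":-1},{"travel":[0,0,0],"twist":0,"claw":-1}]'
```

```text
time_s: 20.85
ee_pos: [0.5269, 0.0392, 0.1689]
tcp_rot: [0.531, 0.848, -0.0, -0.0]
contact_force: [-0.0, -0.1, 0.6]
width: 0.001
grasp_force: 0.0
time_s: 21.18
ee_pos: [0.5272, 0.0392, 0.1679]
tcp_rot: [0.531, 0.848, 0.0, 0.0]
contact_force: [0.0, 0.1, -1.0]
width: 0.0
grasp_force: 0.0
```

```bash
python3 -m inch '[{"travel":[0,0,-0.0005],"twist":0,"claw":-1},{"travel":[0,0,0],"twist":0,"claw":-1},{"travel":[0,0,0],"twist":0,"claw":-1}]'
```

```text
time_s: 21.43
ee_pos: [0.5274, 0.0392, 0.1675]
tcp_rot: [0.531, 0.848, 0.0, 0.0]
contact_force: [-0.6, 1.1, 2.2]
width: 0.0
grasp_force: 1.1
```

```bash
python3 -m inch '[{"travel":[0,0,-0.0005],"twist":0,"claw":-1},{"travel":[0,0,0],"twist":0,"claw":-1},{"travel":[0,0,0],"twist":0,"claw":-1}]'; python3 -m inch '[{"travel":[0,0,-0.0005],"twist":0,"claw":-1},{"travel":[0,0,0],"twist":0,"claw":-1},{"travel":[0,0,0],"twist":0,"claw":-1}]'
```

```text
time_s: 21.68
ee_pos: [0.5275, 0.0392, 0.1674]
tcp_rot: [0.531, 0.848, 0.0, 0.0]
contact_force: [-1.1, -0.3, 6.1]
width: -0.004
grasp_force: 3.2
time_s: 21.93
ee_pos: [0.5276, 0.0392, 0.1673]
tcp_rot: [0.531, 0.848, 0.0, 0.001]
contact_force: [-2.0, 0.1, 9.8]
width: -0.001
grasp_force: 5.1
```

Held at .1673 with 10 N, so it is fully seated. Rising clear, then a numeric final check because the picture budget is used up.

```bash
python3 -m inch '[{"travel":[0,0,0.005],"twist":0,"claw":-1},{"travel":[0,0,0.015],"twist":0,"claw":-1},{"travel":[0,0,0.025],"twist":0,"claw":-1},{"travel":[0,0,0.025],"twist":0,"claw":-1},{"travel":[0,0,0.025],"twist":0,"claw":-1},{"travel":[0,0,0],"twist":0,"claw":-1},{"travel":[0,0,0],"twist":0,"claw":-1},{"travel":[0,0,0],"twist":0,"claw":-1}]'
python3 - <<'E'
from h import *
f=manip.grab_frame("side");im=f["frame"]
def ext(p,r):
    q=np.array([proj(f,[p[0]+r*np.cos(t),p[1]+r*np.sin(t),p[2]]) for t in np.arange(0,6.3,.02)])
    return q.min(0).round(1),q.max(0).round(1)
c=(.526,.0382)
print("pred rim",ext((*c,.124),.029),"grip top",ext((*c,.167),.015),"roll top",ext((*c,.115),.033))
h=cv2.cvtColor(cv2.resize(im[90:170,230:330],None,fx=4,fy=4,interpolation=cv2.INTER_CUBIC),cv2.COLOR_RGB2HSV)
for n,m in(("dark grip",h[...,2]<70),("bright",(h[...,1]<60)&(h[...,2]>150))):
    k,_,st,ce=cv2.connectedComponentsWithStats(m.astype(np.uint8))
    for i in range(1,k):
        if st[i,4]>500:x,y,w,hh,a=st[i];print(n,"x",230+x/4,230+(x+w)/4,"y",90+y/4,90+(y+hh)/4,"area",a)
E
```

```text
time_s: 22.6
ee_pos: [0.5269, 0.0392, 0.2608]
tcp_rot: [0.531, 0.848, -0.0, -0.0]
contact_force: [-0.5, 0.1, -0.9]
width: -0.0
grasp_force: 0.0
pred rim (array([268.5, 126.3]), array([288.3, 136.9])) grip top (array([272.4, 116.1]), array([282.9, 121.4])) roll top (array([267.3, 128.2]), array([289.8, 140.3]))
dark grip x 270.5 283.75 y 115.75 134.25 area 2812
bright x 268.0 279.5 y 127.5 137.5 area 812
bright x 263.0 277.5 y 140.75 164.5 area 2614
bright x 276.25 285.5 y 140.5 160.25 area 2412
```

Grip top at row 115.8 (predicted 116.1), rim bottom at 137.5 (predicted 136.9), centred on the roll. Handing in.

```bash
python3 -c "
from rig import manip;print(manip.hand_in())"
```

```text
the job is handed in; nothing more can be done
None
```

The label roll is on the turntable and the small cone is seated in its core: pressed with 10 N, its grip top held at 167.3 mm above the desk (167 mm expected). I handed the job in at about 23 s, without viewing a picture of the finished state because the picture limit was used up; the hand-in returned no verdict.

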